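Show the press plunger's face to the inspection camera

ROBOT

A 6-joint arm with a two-finger parallel gripper is mounted at the origin on the work surface. World frame = base frame: x ahead of the robot, y to its left, z up, the work surface at z = 0. Lengths are in mm, angles in rad, forces in N, time in s.
With the tool pointing down it reaches from about 350 to 1000 mm from the base axis. Payload 7.1 kg.
Tool frame: the origin (TCP) lies midway between the tips of the shut fingers; the grasp point (between the pads) lies 19 mm behind it; z points along the fingers, y is the line along which they close (so a half turn about z gives the same grasp; the last joint's range is limited). The gripper opens to 85 mm and grips with 20 to 120 N. Pads are 22 mm wide; open, the fingers measure 114 mm over their backs; the gripper's body (76 mm by 85 mm) begins 54 mm behind the grasp point. The pads swing forward as they close: fully open they stand 13 mm farther back than shut.
Start: joints at [1.225, 0.423, 1.63, -0, 1.089, -0.019], TCP at [200.602, 591.915, 231.319] pointing down, gripper open.
Joint ranges: [-3, 3], [-0.9, 2.11], [0.09, 2.58], [-1.31, 4.45], [0.11, 2.69], [-2.54, 2.54]. Speed limits (rad/s): [2.39, 2.39, 3.01, 3.14, 3.14, 3.14].

INTERFACE

Orientations are given as a unit quaternion [w, x, y, z].
In Python, from station import ctrl gives the robot as it stands.
- The arm moves only by the tool arm_command, never from a script. Its argument "moves" is a list that holds one entry, the list of rows, each a list of 4 numbers: the shift along the tool's x, y, z in m, then the turn about the tool's z in rad. A call has 1 to 8 rows; each row shifts and turns the commanded pose from where the row before left it, along the tool's axes as they then stand; what a row does not reach is not made up. A row lasts 1/8 s, in which the tool goes at most 62.5 mm and 10.7 degrees, less where a joint would pass 70% of its speed; a pose out of reach is approached as far as the arm can. A call with a gripper value outside its range is refused whole. "grip" is the opening, from 0 (shut) to 1 (fully open), set as the call begins (left out, the last holds). The fingers move at their own pace and stop on an object; "force" is the grip in N (left out, the last holds). Time passes only in rows, so rows that do not move let the fingers close. It gives the time, the measured TCP pose, the force, the opening and the grip force at its end, in the units of the state.
- ctrl.read_state(): the state, without advancing time (a new reading comes with each control period).
- ctrl.capture(name): name is "side" or "top"; returns a dict with "frame" (384x512x3 uint8, blue, green, red), "range_z" (384x512 float32, mm along the optical axis (not along the pixel's ray), 0 where there is no reading), "fx", "fy", "cx", "cy" (pixels), "eye" and "attitude" of the camera in the world. Camera axes: x right, y up, looking along -z (the intrinsics and any distortion apply to the point x, -y, -z); pixel columns grow to the right and rows downward; lengths in mm; the calibration is good to about 2 mm. A picture is of the moment at which its call begins.
- ctrl.hand_in(): hands the job in; it is judged then, once.
The state is a dict: "time": time; "qpos": joint angles; "dq": joint speeds; "tau": joint torques, N m; "tool_pos": TCP position; "eef_rot": TCP orientation; "wrist_force": force on the tool from outside, world axes, zero at the start; "wrist_torque": the same for the moment, N m; "width": finger opening in mm; "gripper_force": force on a finger pad.
Only numpy, scipy, OpenCV 4.12 (cv2) and the standard library are available. Lean on these libraries where they do the work, as an engineer would, in place of code of your own. Each camera call takes 0.05 s, during which the arm holds its last target. There are 200 camera calls.

TASK

The plunger of the sample press is due for a hygiene check. Turn the captive wing nut on the press about a quarter turn counter-clockwise so that its hold-down finger is clear of the plunger, lift that plunger out by its stem, and hold it in the air with its round pressing face squarely in front of the inspection camera's lens, centred and 110 mm away from it. Finish while still holding it there, motionless; keep the robot and the plunger off the camera, and leave the other things on the table as they are.

Things in the scene. Friction and masses are not known exactly. Their poses are not given: they have to be found in the camera images.
- press: Sample press, fixed: an aluminium base plate 110 x 200 x 15 mm (x, y, z), origin at the centre of its underside, on the table. On the plate, centred at y = -40 mm, stands a round steel mould ring (outer diameter 86, inner diameter 66, its rim 25 mm above the table) in which the plunger sits; at y = +40 mm stands the stud with the wing nut.
- nut (a joint): Angle of the captive wing nut about its vertical stud, rad, growing counter-clockwise seen from above, from -0.35 to a stop at 2.6. At 0 its hold-down finger points from the stud straight over the plunger (the press's -y); from 0.6 on the finger is clear of the plunger. It stays where it is left and turns with a friction of about 0.06 N m; it does not rise as it turns.
- nut_grip (a point): Grip point of the steel wing nut, on its axis, 58 mm above the table (press y = +40 mm). x along wing and finger, to the finger's tip; z up. Wing: upright bar 12 mm thick, 42 long, 42 to 68 mm above the table, on a hub 28 mm in diameter. Finger: flat bar below it, 14 mm wide, 30.5 to 38.5 mm above the table, tip 60 mm from the axis.
- plunger: The plunger seated in the mould ring: loose, plain steel, about 0.35 kg, a disc 60 mm in diameter and 14 thick with an upright 20 x 20 mm square stem, 70 mm high in all. Origin at the centre of its flat pressing face (underside), at first 15 mm above the table; z along the stem, away from the face; x, y square to the stem's flats. 3 mm of play in the ring.
- stem_top (a point): Centre of the top end of the plunger's stem, 70 mm from the pressing face along the plunger's z; 85 mm above the table while seated.
- camera_head: Head of the inspection camera, fixed on a low stand with a round foot 90 mm wide: black cylinder, 38 mm in diameter, 75 long, grey light ring (62 mm in diameter) round the lens at its upper end. Origin at the centre of the lens front, 90 mm above the table; z is where it looks: up and back to the robot's side, 35 degrees off vertical. All of it lies behind the lens (-z).
- spare_plunger: Bystander: a smaller plunger standing on the table on its disc (42 mm in diameter, stem 14 mm square, 58 mm high). Origin at the centre of its underside. Not the one to show.
- jar_a: Bystander: sample jar with screw cap, 58 mm in diameter, 85 mm high. Origin at the centre of its underside.
- jar_b: Bystander: another sample jar, the same.
- dish: Bystander: flat lidded sample dish, 92 mm in diameter, 17 mm high. Origin at the centre of its underside.
- beaker: Bystander: open steel beaker, 70 mm in diameter, 85 mm high. Origin at the centre of its underside.
- spatula: Bystander: small spatula, 150 mm long, lying flat on the table along its x axis.
- bowl: Bystander: small white bowl, 110 mm in diameter, 45 mm high. Origin at the centre of its underside.
Mind the look-alikes: they are no part of the job. There is more than one size of the press; the job needs the middle-sized. Leave any yellow look-alike of the plunger alone.

How it is judged:
By the outcome, as a careful person would: the job done as asked, in the order asked, and still so for the second after the job is handed in, while the arm keeps its last pose, push and grip.
It also fails if it takes over 48 s, if anything falls off the work surface, if the arm or the gripper's body presses on something with over 40 N, if the wrist force passes 120 N, or if a joint passes its speed limit or range.

## Working session

There is one attempt and no reset: what is moved stays moved. The work goes in short steps, Python scripts to look and compute and a tool call to move; the robot and the scene stay as the last step left them, time stands still between calls to the robot, and variables do not carry over. Pictures are saved under pics/ and viewed, at most 10 in all, crops included, and the job is handed in when it is done.

Besides the shell and the picture viewer there is one more tool, called after "Request:" in YAML: its name, and indented under it one key for each argument. arm_command: Moves the arm, as the interface text tells. Its arguments: {"type":"object","properties":{"moves":{"type":"array","items":{"type":"array","items":{"type":"array","items":{"type":"number"}}}},"grip":{"type":"number"},"force":{"type":"number"}},"required":["moves"]}

```bash
ls; mkdir -p pics
python3 - <<'E'
from station import ctrl
import cv2,numpy as np
for n in("side","top"):
    c=ctrl.capture(n); cv2.imwrite(f"pics/{n}0.png",c["frame"]); np.savez(f"pics/{n}0.npz",**c)
    print(n,{k:v for k,v in c.items() if k not in("frame","range_z")})
s=ctrl.read_state(); print(s)
E
```

```text
pics
side {'fx': 398.7843382384988, 'fy': 398.7843382384988, 'cx': 256.080125293774, 'cy': 191.95086253524076, 'eye': array([ 372.20461987, -674.81811922,  956.49772238]), 'attitude': array([ 0.94252195,  0.32953419, -0.01722165, -0.05256426])}
top {'fx': 420.60124192231683, 'fy': 420.60124192231683, 'cx': 260.0702483898711, 'cy': 184.98990145792905, 'eye': array([ 401.2428851 ,   21.42087448, 1236.23738789]), 'attitude': array([-0.69663822, -0.02039528,  0.0271922 ,  0.71661692])}
{'time': 0.1, 'qpos': array([ 1.22497898e+00,  4.23798594e-01,  1.63061493e+00, -1.13505191e-05,
        1.08860774e+00, -1.90316594e-02]), 'dq': array([ 0.00048569, -0.00183692, -0.00378106, -0.00067013, -0.00150421,
        0.00034581]), 'tau': array([ 7.17828971e-04, -5.58428442e+01, -2.82444173e+01, -6.92038452e-05,
        2.92289362e-03,  3.04104219e-05]), 'tool_pos': array([200.4528415, 591.4543023, 230.6015585]), 'eef_rot': array([-1.24642497e-04,  1.62664148e-01,  9.86681238e-01, -7.03365261e-04]), 'wrist_force': array([-0.83465855,  0.04561173, -0.26994456]), 'wrist_torque': array([-0.01293166,  0.04193876,  0.00605261]), 'gripper_force': 0.0, 'width': 85.44516764840688}
```

View pics/top0.png

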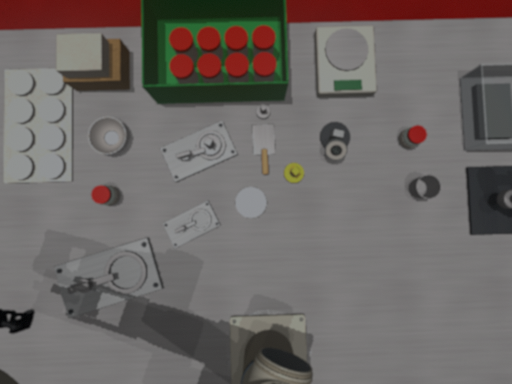

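View pics/side0.png

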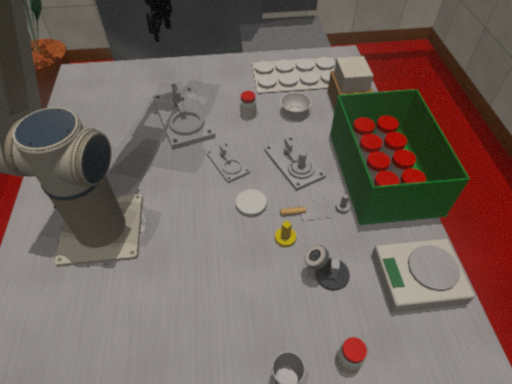

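The top view shows three presses: large at (110,275), small at (192,224), and a middle-sized one with a plunger at (200,152). The inspection camera is at (336,142), the yellow look-alike at (294,173) and the spare plunger at (263,111).

```bash
cat > h.py <<'E'
import numpy as np,cv2
from scipy.spatial.transform import Rotation as R
def Rq(q): return R.from_quat(np.r_[q[1:],q[0]])
def load(n): return dict(np.load(f"pics/{n}.npz"))
def rays(c,uv):
    uv=np.atleast_2d(uv).astype(float)
    d=np.c_[(uv[:,0]-c["cx"])/c["fx"],-(uv[:,1]-c["cy"])/c["fy"],-np.ones(len(uv))]
    return Rq(c["attitude"]).apply(d)
def onplane(c,uv,z):
    d=rays(c,uv); return c["eye"]+d*((z-c["eye"][2])/d[:,2])[:,None]
def cloud(c):
    v,u=np.mgrid[:384,:512]; d=rays(c,np.c_[u.ravel(),v.ravel()])
    return (c["eye"]+d*c["range_z"].ravel()[:,None]).reshape(384,512,3)
def proj(c,p):
    q=Rq(c["attitude"]).inv().apply(np.atleast_2d(p)-c["eye"])
    return np.c_[c["cx"]-c["fx"]*q[:,0]/q[:,2],c["cy"]+c["fy"]*q[:,1]/q[:,2]]
E
python3 - <<'E'
from h import *
t=load("top0");s=load("side0")
P=cloud(t)
# plate: heights
for n,box in(("mid",(155,115,245,190)),("small",(160,195,225,250))):
    x0,y0,x1,y1=box; Q=P[y0:y1,x0:x1]; m=((Q[...,2]>10)).astype(np.uint8)
    k,l,st,ce=cv2.connectedComponentsWithStats(m); i=1+np.argmax(st[1:,4])
    print(n,np.median(Q[m==0][:,2]))
    pts=np.argwhere(l==i)[:,::-1]+[x0,y0]
    h=cv2.minAreaRect(pts.astype(np.float32)); b=cv2.boxPoints(h); print(h,onplane(t,b,15).round(1).tolist())
    e=onplane(t,b,15); print(np.linalg.norm(np.diff(e,axis=0),axis=1))
a=cv2.resize(t["frame"][100:195,150:250],None,fx=4,fy=4,interpolation=3)
b=cv2.resize(s["frame"][125:195,255:335],None,fx=5,fy=5,interpolation=3)
o=np.zeros((400,800,3),np.uint8); o[:380,:400]=a; o[:350,400:]=b; cv2.imwrite("pics/c1.png",o)
a=cv2.resize(t["frame"][110:170,315:365],None,fx=8,fy=8,interpolation=3)
b=cv2.resize(s["frame"][235:295,295:360],None,fx=6,fy=6,interpolation=3)
o=np.zeros((480,800,3),np.uint8); o[:480,:400]=a; o[:360,400:790]=b; cv2.imwrite("pics/c2.png",o)
E
```

```text
mid -0.7344428470430557
((198.52578735351562, 150.43299865722656), (38.989295959472656, 68.63740539550781), 66.03750610351562) [[604.2, 299.8, 15.0], [681.8, 114.9, 15.0], [575.1, 71.0, 15.0], [498.5, 255.2, 15.0]]
[200.57248926 115.38530511 199.48795347]
small -0.12369104859544677
((191.20004272460938, 223.40000915527344), (27.72724151611328, 50.98234939575195), 63.43495178222656) [[383.1, 294.1, 15.0], [445.2, 161.3, 15.0], [372.5, 126.9, 15.0], [311.0, 259.4, 15.0]]
[146.59165273  80.36049765 146.05360115]
```

View pics/c1.png

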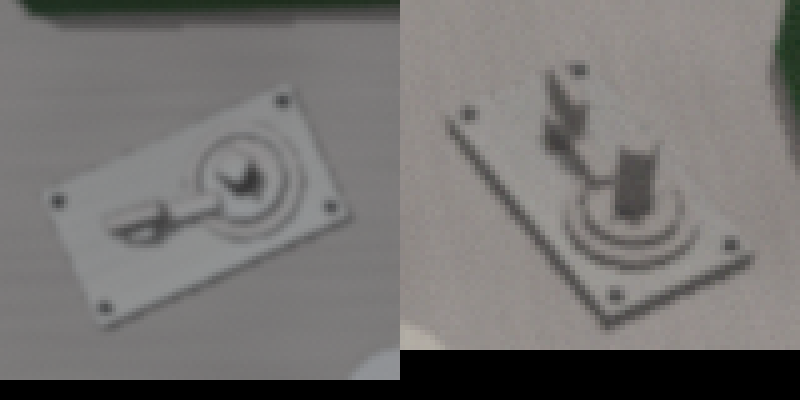

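View pics/c2.png

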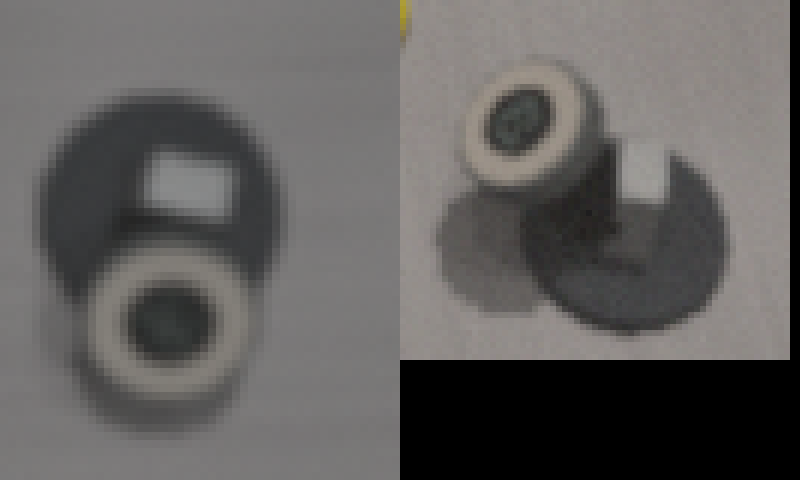

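The crops confirm the middle press: its plate is 200 x 115 mm at 15 mm height. The stud is near top pixel (185,155), and the finger points at the plunger around (209,146). The lens sits near top (336,150) and side (381,255), leaning towards the robot. Now the precise fits.

Run:
```python
from h import *
t=load("top0");s=load("side0")
C=[cloud(t),cloud(s)]
ring0=np.array([605,148.]);stud0=np.array([574,222.]);
for n,P in zip(("top","side"),C):
    Q=P.reshape(-1,3)
    def near(c,r,z0,z1): return Q[(np.hypot(*(Q[:,:2]-c).T)<r)&(Q[:,2]>z0)&(Q[:,2]<z1)]
    q=near(ring0,35,78,95); print(n,"stemtop",len(q),q.mean(0),np.ptp(q,axis=0),cv2.minAreaRect(q[:,:2].astype(np.float32)))
    q=near(stud0,35,60,78); print("wing",len(q),q.mean(0),cv2.minAreaRect(q[:,:2].astype(np.float32)))
    q=near((ring0+stud0)/2,70,10,20); print("platetop z",len(q),np.median(q[:,2]))
    q=near((ring0+stud0)/2,75,30,45); print("finger",len(q),q.mean(0),cv2.fitLine(q[:,:2].astype(np.float32),2,0,.01,.01).ravel())
    # camera ring/lens : top-most points
    c0=onplane(t,[(336,150.6)],90)[0]
    q=near(c0[:2],38,60,115); print("head",len(q),c0,q.mean(0),q[:,2].min(),q[:,2].max())
# ring mask bright in camera colours
for n,c,box in(("top",t,(318,130,355,165)),("side",s,(303,240,332,270))):
    x0,y0,x1,y1=box; g=cv2.resize(c["frame"][y0:y1,x0:x1],None,fx=8,fy=8,interpolation=2)
    gg=g.astype(int).sum(2)/3; hsv=cv2.cvtColor(g,40)
    print(n,[int(v) for v in np.percentile(gg,[2,20,50,80,98])])
    m=(gg<85).astype(np.uint8); 
    cs,_=cv2.findContours(m,cv2.RETR_LIST,cv2.CHAIN_APPROX_NONE)
    for k in cs:
        if len(k)>60:
            e=cv2.fitEllipse(k); print(((e[0][0]+.5)/8-.5+x0,(e[0][1]+.5)/8-.5+y0),np.array(e[1])/8,e[2])
```

```text
top stemtop 55 [606.00352804 149.10065578  83.60735736] [24.80216519 22.26857519 10.64209171] ((606.0675659179688, 148.90850830078125), (20.157337188720703, 19.7965145111084), 64.38488006591797)
wing 64 [574.69323041 222.10524599  66.25268593] ((574.8814086914062, 221.985595703125), (12.052734375, 40.962852478027344), 13.19997501373291)
platetop z 860 14.128642265909775
finger 162 [588.70880984 178.72235237  36.21738156] [ 4.0885901e-01 -9.1259754e-01  5.8870880e+02  1.7872235e+02]
head 396 [ 567.29494194 -202.22812543   90.        ] [ 574.42813292 -202.75420598   90.11418565] 67.33634083657671 108.37920939982791
side stemtop 43 [604.4981332  149.23751664  83.89814393] [23.4692869  24.50842077 10.46357614] ((604.6348266601562, 151.0599822998047), (20.53497314453125, 20.4565486907959), 69.13776397705078)
wing 44 [572.76051672 221.86539456  66.36263006] ((572.7564086914062, 222.96316528320312), (13.138694763183594, 42.56925582885742), 11.144567489624023)
platetop z 426 15.324464366179598
finger 163 [590.1979491  170.23780908  35.86255207] [ 4.2793429e-01 -9.0380985e-01  5.9019794e+02  1.7023781e+02]
head 481 [ 567.29494194 -202.22812543   90.        ] [ 573.72258894 -207.48084501   89.51136233] 60.14899136713416 109.18240382401086
top [47, 60, 104, 121, 133]
(334.0092945098877, 154.42497444152832) [15.64877605 19.27722359] 89.57614135742188
(335.7615547180176, 149.94821548461914) [ 9.99905586 11.22907543] 81.92910766601562
(333.47131061553955, 137.55304145812988) [19.60069656 31.41788483] 85.2580337524414
side [39, 67, 130, 141, 146]
(319.00189208984375, 261.8831977844238) [18.9474144  26.93101501] 90.9227294921875
(314.41260623931885, 254.74420261383057) [ 9.17481995 12.11584949] 45.74935531616211
```

Run:
```python
from h import *
t=load("top0");s=load("side0")
a,da=t["eye"],rays(t,[(335.76,149.95)])[0]; b,db=s["eye"],rays(s,[(314.41,254.74)])[0]
k=np.linalg.lstsq(np.c_[da,-db],b-a,rcond=None)[0]; p1=a+k[0]*da;p2=b+k[1]*db
L=(p1+p2)/2; print("lens",L,"gap",np.linalg.norm(p1-p2)," each on z=90:",onplane(t,[(335.76,149.95)],90),onplane(s,[(314.41,254.74)],90))
for n,c in(("top",t),("side",s)):
    Q=cloud(c).reshape(-1,3); rgb=c["frame"].reshape(-1,3).mean(1)
    m=(np.linalg.norm(Q-L,axis=1)<29)&(Q[:,2]>60); q=Q[m]
    for _ in range(5):
        ce=q.mean(0); nrm=np.linalg.svd(q-ce)[2][2]; nrm*=np.sign(nrm[2]); d=(q-ce)@nrm; q=q[abs(d)<max(2,2*d.std())]
    print(n,len(q),"n",nrm,"tilt",np.degrees(np.arccos(nrm[2])),"az",np.degrees(np.arctan2(nrm[1],nrm[0])),"std",d.std(),"centre",ce)
    # foot: dark, low
    m=(np.hypot(*(Q[:,:2]-L[:2]-[35,5]).T)<75)&(Q[:,2]<20)&(rgb<75)
    uv=np.argwhere(m.reshape(384,512))[:,::-1]
    h=cv2.convexHull(uv.astype(np.float32)); 
    w=onplane(c,h[:,0],8)[:,:2].astype(np.float32); print("foot",cv2.minEnclosingCircle(w))
    # ring bright mask outer ellipse
```

```text
lens [ 568.44427041 -201.58794213   89.77866557] gap 1.397506665701079  each on z=90: [[ 569.11402775 -201.64041699   90.        ]] [[ 567.68309351 -201.69814362   90.        ]]
top 271 n [-0.571945    0.14380203  0.80758894] tilt 36.13897167260747 az 165.8868674563357 std 1.663540480370296 centre [ 570.33892868 -202.33414946   88.67567134]
foot ((608.0402221679688, -213.53990173339844), 56.72940444946289)
side 287 n [-0.55426013  0.13976877  0.82052447] tilt 34.86267068893253 az 165.84670118269332 std 1.1328770198510907 centre [ 568.80170049 -202.69902545   90.07224838]
foot ((609.937744140625, -213.13194274902344), 53.50936508178711)
```

Lens at (568.5, -201.7, 90), looking at azimuth 165.9° and tilted 35°. Both views agree. The nut stands at about -0.17 rad (wing at -77.5°). I'll start moving by turning the tool across the wing.

Request:
arm_command:
  moves:
    - [[0,0,0,0.171],[0,0,0,0.171],[0,0,0,0.171],[0,0,0,0.171],[0,0,0,0.171],[0,0,0,0.171]]
  grip: 1
  force: 60

```text
time: 0.85
tool_pos: [200.5, 591.6, 230.8]
eef_rot: [0.0, 0.628, 0.778, -0.0]
wrist_force: [1.1, -0.7, 0.1]
width: 85.6
gripper_force: 0.0
```

```bash
cat >> h.py <<'E'
def go(p,phi=None):
    from station import ctrl
    s=ctrl.read_state(); r=Rq(s["eef_rot"]); d=r.inv().apply(np.array(p)-s["tool_pos"])
    M=r.as_matrix(); y=np.degrees(np.arctan2(M[1,1],M[0,1]))
    print("t",round(s["time"],2),"tcp",s["tool_pos"].round(1),"phi",y.round(2),"tilt",np.degrees(np.arccos(-M[2,2])).round(2),"F",s["wrist_force"].round(1),"w",round(s["width"],1),"gf",round(s["gripper_force"],1),"q",s["qpos"].round(2))
    print("tool-frame shift mm",d.round(1), "turn" , None if phi is None else round(-((phi-y+90)%180-90)*np.pi/180,3))
E
python3 -c "
from h import *; go([573.8,222.3,130],12.5)"
```

```text
t 0.85 tcp [200.5 591.6 230.8] phi 12.17 tilt 0.05 F [ 1.1 -0.7  0.1] w 85.6 gf 0.0 q [1.22 0.42 1.63 0.   1.09 1.01]
tool-frame shift mm [-439.6  287.1  101. ] turn -0.006
```

Request:
arm_command:
  moves:
    - [[-0.044,0.0287,0,0],[-0.044,0.0287,0,0],[-0.044,0.0287,0,0],[-0.044,0.0287,0,0],[-0.044,0.0287,0,0],[-0.044,0.0287,0,0],[-0.044,0.0287,0,0],[-0.044,0.0287,0,0]]

```text
time: 1.85
tool_pos: [501.8, 296.5, 231.1]
eef_rot: [-0.0, 0.626, 0.78, -0.0]
wrist_force: [0.2, 0.6, 0.3]
width: 85.4
gripper_force: 0.0
```

Request:
arm_command:
  moves:
    - [[-0.044,0.0287,0.02,0],[-0.044,0.0287,0.04,0],[0,0,0.04,0],[0,0,0,0],[0,0,0,0]]

```text
time: 2.48
tool_pos: [574.2, 226.9, 134.4]
eef_rot: [0.0, 0.626, 0.78, 0.0]
wrist_force: [0.4, -0.2, -0.2]
width: 85.1
gripper_force: 0.0
```

```bash
python3 -c "
from h import *; go([573.8,222.3,49],12.5)"
```

```text
t 2.48 tcp [574.2 226.9 134.4] phi 12.53 tilt 0.04 F [ 0.4 -0.2 -0.2] w 85.1 gf 0.0 q [0.36 0.53 1.71 0.   0.9  0.14]
tool-frame shift mm [-4.5 -1.4 85.4] turn 0.0
```

Request:
arm_command:
  moves:
    - [[-0.0045,-0.0014,0.025,0],[0,0,0.025,0],[0,0,0.02,0],[0,0,0.0154,0],[0,0,0,0]]

```text
time: 3.1
tool_pos: [573.1, 221.8, 47.4]
eef_rot: [-0.0, 0.626, 0.78, -0.001]
wrist_force: [0.2, -0.0, 0.7]
width: 85.2
gripper_force: 0.0
```

Request:
arm_command:
  moves:
    - [[0,0,0,0],[0,0,0,0],[0,0,0,0],[0,0,0,0],[0,0,0,0],[0,0,0,0]]
  grip: 0
  force: 40

```text
time: 3.85
tool_pos: [573.4, 221.8, 48.4]
eef_rot: [-0.0, 0.626, 0.78, -0.0]
wrist_force: [-3.0, 0.7, 5.5]
width: 10.8
gripper_force: 40.6
```

```bash
python3 -c "
from h import *; go([573.8,222.3,49],12.5)"
```

```text
t 3.85 tcp [573.4 221.8  48.4] phi 12.49 tilt 0.02 F [-3.   0.7  5.5] w 10.8 gf 40.6 q [0.35 0.66 1.74 0.   0.74 0.13]
tool-frame shift mm [ 0.4  0.5 -0.6] turn -0.0
```

Request:
arm_command:
  moves:
    - [[0,0,0,-0.16],[0,0,0,-0.16],[0,0,0,-0.16],[0,0,0,-0.16],[0,0,0,-0.16],[0,0,0,-0.16],[0,0,0,-0.16],[0,0,0,-0.16]]

```text
time: 4.85
tool_pos: [575.6, 224.0, 48.5]
eef_rot: [0.002, 0.034, 0.999, 0.002]
wrist_force: [3.2, 11.9, -3.6]
width: 10.9
gripper_force: 39.4
```

Request:
arm_command:
  moves:
    - [[0,0,0,-0.16],[0,0,0,-0.13],[0,0,0,0]]

```text
time: 5.22
tool_pos: [575.5, 224.8, 48.5]
eef_rot: [0.003, -0.109, 0.994, 0.002]
wrist_force: [2.1, 14.8, -4.2]
width: 11.2
gripper_force: 39.4
```

```bash
python3 -c "
from h import *; go([573.8,222.3,49],102.5)"
```

```text
t 5.22 tcp [575.5 224.8  48.5] phi 102.5 tilt 0.38 F [ 2.1 14.8 -4.2] w 11.2 gf 39.4 q [ 0.35  0.66  1.74  0.    0.74 -1.44]
tool-frame shift mm [ 2.2 -2.  -0.5] turn -0.0
```

Request:
arm_command:
  moves:
    - [[0,0,0,0],[0,0,0,0],[0,0,0,0],[0,0,0,0]]
  grip: 0.5

```text
time: 5.72
tool_pos: [573.5, 221.4, 48.0]
eef_rot: [-0.0, -0.108, 0.994, -0.0]
wrist_force: [0.5, -0.1, -0.2]
width: 42.5
gripper_force: 0.0
```

Request:
arm_command:
  moves:
    - [[0,0,-0.03,0],[0,0,-0.04,0],[0,0,-0.04,0.1],[0,0,0,0.16],[0,0,0,0.16],[0,0,0,0]]
  grip: 1

```text
time: 6.48
tool_pos: [573.5, 221.5, 158.2]
eef_rot: [0.0, 0.101, 0.995, -0.0]
wrist_force: [0.1, 1.1, -0.6]
width: 85.3
gripper_force: 0.0
```

Run:
```python
from h import *
from station import ctrl
c=ctrl.capture("side"); np.savez("pics/side1.npz",**c)
cv2.imwrite("pics/s1.png",cv2.resize(c["frame"][100:220,230:390],None,fx=5,fy=5,interpolation=3))
go([605.3,149,150],67)
q=cloud(c).reshape(-1,3); q=q[(np.hypot(*(q[:,:2]-[605,149]).T)<30)&(q[:,2]>78)&(q[:,2]<95)]; print(len(q),q.mean(0) if len(q) else 0, cv2.minAreaRect(q[:,:2].astype(np.float32)) if len(q) else 0)
```

```text
t 6.53 tcp [573.5 221.5 158. ] phi 78.56 tilt 0.01 F [-0.6  0.1 -0.2] w 85.4 gf 0.0 q [ 0.35  0.5   1.7  -0.    0.94 -1.02]
tool-frame shift mm [-45.6 -64.7   8. ] turn 0.202
43 [604.08876556 149.37394325  84.00159609] ((604.5741577148438, 150.9686279296875), (21.946063995361328, 19.9265079498291), 64.39701843261719)
```

View pics/s1.png

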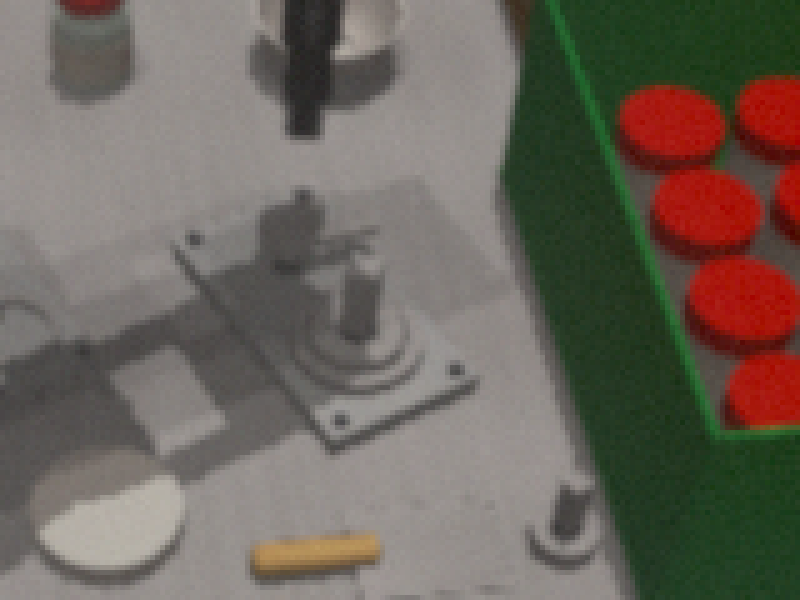

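The nut's finger now points away from the plunger, and the stem at about (362,290) in the crop is free with its flats at about 66°. Moving over the stem.

Request:
arm_command:
  moves:
    - [[0,0,0,0.11],[0,0,0,0.11],[0,0,0,0]]

```text
time: 6.9
tool_pos: [573.5, 221.6, 157.9]
eef_rot: [-0.0, 0.208, 0.978, -0.0]
wrist_force: [0.3, -0.2, -0.1]
width: 85.3
gripper_force: 0.0
```

```bash
python3 -c "
from h import *; go([605.0,149.3,44],66)"
```

```text
t 6.9 tcp [573.5 221.6 157.9] phi 65.96 tilt 0.02 F [ 0.3 -0.2 -0.1] w 85.3 gf 0.0 q [ 0.35  0.5   1.7  -0.    0.94 -0.8 ]
tool-frame shift mm [-58.2 -53.1 113.9] turn -0.001
```

Request:
arm_command:
  moves:
    - [[-0.0291,-0.0266,0,0],[-0.0291,-0.0266,0,0],[0,0,0,0],[0,0,0.03,0],[0,0,0.03,0],[0,0,0.03,0],[0,0,0.024,0],[0,0,0,0]]

```text
time: 7.9
tool_pos: [603.0, 149.5, 42.1]
eef_rot: [-0.002, 0.208, 0.978, -0.001]
wrist_force: [-0.3, -0.2, -0.3]
width: 85.2
gripper_force: 0.0
```

Request:
arm_command:
  moves:
    - [[0,0,0,0],[0,0,0,0],[0,0,0,0],[0,0,0,0],[0,0,0,0],[0,0,0,0]]
  grip: 0
  force: 30

```text
time: 8.65
tool_pos: [605.5, 149.5, 44.9]
eef_rot: [0.001, 0.21, 0.978, 0.0]
wrist_force: [-0.2, 0.6, 6.3]
width: 19.9
gripper_force: 31.2
```

```bash
python3 -c "
from h import *; go([605.0,149.3,50],66)"
```

```text
t 8.65 tcp [605.5 149.5  44.9] phi 65.78 tilt 0.09 F [-0.2  0.6  6.3] w 19.9 gf 31.2 q [ 0.22  0.67  1.72  0.    0.75 -0.93]
tool-frame shift mm [ 0.4 -0.4 -5.1] turn -0.004
```

Request:
arm_command:
  moves:
    - [[0,0,-0.0025,0],[0,0,-0.0025,0],[0,0,0,0],[0,0,0,0]]

```text
time: 9.15
tool_pos: [604.6, 149.2, 48.8]
eef_rot: [-0.0, 0.21, 0.978, -0.0]
wrist_force: [-0.8, 0.3, -4.4]
width: 19.7
gripper_force: 30.3
```

Request:
arm_command:
  moves:
    - [[0.003,0,0,0],[0.005,0,-0.0027,0],[0.005,0,-0.0026,0],[0.0055,0,-0.0017,0],[0.0055,0,-0.0013,0],[0,0,0,0],[0,0,0,0]]
  force: 20

```text
time: 10.02
tool_pos: [583.5, 159.3, 58.1]
eef_rot: [0.001, 0.21, 0.978, 0.0]
wrist_force: [3.4, -1.6, 0.1]
width: 19.3
gripper_force: 26.3
```

```bash
cat >> h.py <<'E'
def stem(name,view=True):
    from station import ctrl
    s=ctrl.read_state(); G=s["tool_pos"]-19*Rq(s["eef_rot"]).apply([0,0,1])*1
    for n in("side","top"):
        c=ctrl.capture(n); np.savez(f"pics/{n}_{name}.npz",**c)
        u,v=proj(c,G)[0].astype(int); u=np.clip(u,80,431);v=np.clip(v,60,323)
        print(n,"crop origin",u-80+10*0,v-60)
        I=cv2.resize(c["frame"][v-60:v+60,u-80:u+80],None,fx=4 if n=="side" else 2.5,fy=4 if n=="side" else 2.5,interpolation=3)
        cv2.imwrite(f"pics/{n}_{name}.png",I)
E
python3 -c "
from h import *; go([605.0,149.3,50],66); stem('p1')"
```

```text
t 10.03 tcp [583.5 159.3  58.1] phi 65.78 tilt 0.08 F [ 3.4 -1.6  0.1] w 19.3 gf 26.3 q [ 0.25  0.63  1.76  0.    0.75 -0.9 ]
tool-frame shift mm [-23.7  -0.3   8.1] turn -0.004
side crop origin 215 93
top crop origin 124 89
```

View pics/side_p1.png

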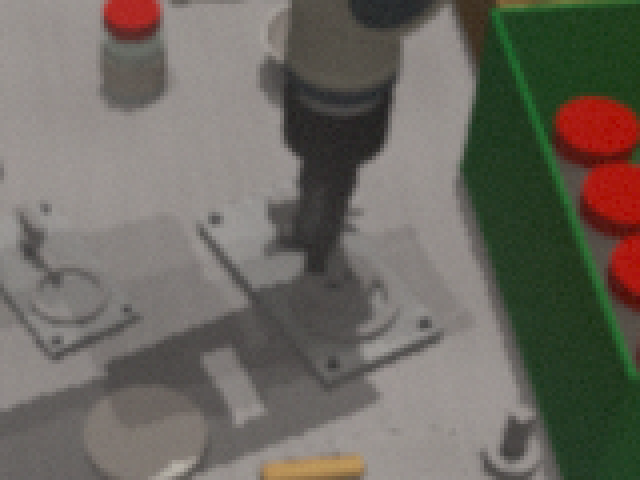

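The crop shows the disc's far edge lifting at about (380,295), with the stem leaning back toward the robot, so the pivot is working. I'll continue to about 34°, firm the grip and lift clear.

Request:
arm_command:
  moves:
    - [[0.004,0,-0.0004,0],[0.004,0,-0.0003,0],[0.003,0,0,0],[0,0,0,0],[0,0,0,0]]

```text
time: 10.75
tool_pos: [574.0, 163.6, 58.7]
eef_rot: [0.001, 0.21, 0.978, 0.0]
wrist_force: [5.0, -2.0, 0.9]
width: 19.9
gripper_force: 26.4
```

Request:
arm_command:
  moves:
    - [[0,0,0,0],[0,0,0,0],[0,0,-0.02,0],[0,0,-0.04,0],[0,0,-0.05,0],[0,0,-0.05,0],[0,0,-0.02,0],[0,0,0,0]]
  force: 100

```text
time: 11.75
tool_pos: [572.6, 163.9, 239.8]
eef_rot: [0.001, 0.21, 0.978, 0.001]
wrist_force: [-0.5, 0.0, -5.1]
width: 18.8
gripper_force: 98.7
```

```bash
python3 -c "
from h import *; go([480.6,-179.6,280],75.9); stem('p2')
a=cv2.imread('pics/side_p2.png');b=cv2.imread('pics/top_p2.png')
"
```

```text
t 11.75 tcp [572.6 163.9 239.8] phi 65.78 tilt 0.09 F [-0.5  0.  -5.1] w 18.8 gf 98.7 q [ 0.26  0.37  1.69  0.    1.08 -0.89]
tool-frame shift mm [ -57.1 -350.9  -40.6] turn -0.177
side crop origin 216 45
top crop origin 113 81
```

View pics/side_p2.png

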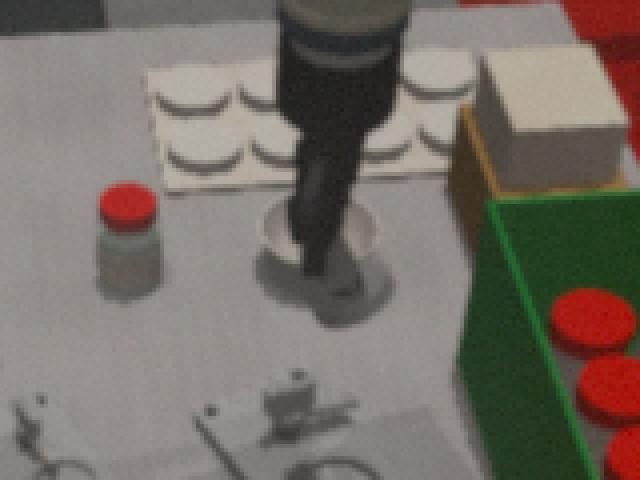

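The plunger hangs tilted in the grip, disc at about (340,290) in the crop. I'll carry it to a standoff above the inspection pose and measure there.

Request:
arm_command:
  moves:
    - [[-0.003,-0.0209,-0.0026,0],[-0.0071,-0.042,-0.0053,0],[-0.009,-0.055,-0.0063,0],[-0.009,-0.055,-0.0063,0],[-0.009,-0.055,-0.0063,0],[-0.009,-0.055,-0.0063,0],[-0.007,-0.045,-0.005,0],[-0.004,-0.023,-0.0025,0]]

```text
time: 12.85
tool_pos: [478.6, -182.2, 277.6]
eef_rot: [-0.001, 0.211, 0.977, -0.0]
wrist_force: [0.0, -0.2, -3.6]
width: 18.9
gripper_force: 98.9
```

Request:
arm_command:
  moves:
    - [[0,0,0,-0.06],[0,0,0,-0.06],[0,0,0,-0.057],[0,0,0,0],[0,0,0,0]]

```text
time: 13.48
tool_pos: [480.2, -179.9, 278.0]
eef_rot: [-0.001, 0.123, 0.992, 0.0]
wrist_force: [1.2, -0.1, -5.1]
width: 18.6
gripper_force: 98.9
```

Run:
```python
from h import *
go([480.6,-179.6,280],75.9); stem('p3')
from station import ctrl
st=ctrl.read_state(); T=st["tool_pos"]; G=T+[0,0,19]
az=np.radians(165.9)
for n in("side","top"):
    c=load(n+"_p3"); P=cloud(c); Q=P.reshape(-1,3)
    # disc points: expected centre
    for th in(35,):
        pz=np.array([np.sin(np.radians(th))*np.cos(az),np.sin(np.radians(th))*np.sin(az),np.cos(np.radians(th))])
    D=G-42*pz
    q=Q[(np.linalg.norm(Q-D,axis=1)<36)&(Q[:,2]<T[2]-2)]
    e=np.array([np.cos(az),np.sin(az),0]); f=np.array([-e[1],e[0],0])
    r=q-G; print(n,len(q)); 
    a=np.c_[r@e,r@f,r[:,2]].round(0); print(a[::max(1,len(a)//40)].astype(int).tolist())
a=cv2.imread('pics/side_p3.png');b=cv2.imread('pics/top_p3.png'); o=np.zeros((480,800,3),np.uint8)
o[:,:400]=a[:,120:520]; o[:300,400:]=b; cv2.imwrite('pics/p3.png',o)
```

```text
t 13.47 tcp [ 480.2 -179.9  278. ] phi 75.84 tilt 0.09 F [ 1.2 -0.1 -5.1] w 18.6 gf 98.9 q [-0.38  0.2   1.83 -0.    1.11 -1.71]
tool-frame shift mm [-0.3  0.4 -2. ] turn -0.001
side crop origin 202 139
top crop origin 265 115
side 369
[[-22, -29, -31], [-29, -24, -27], [-33, -21, -25], [-36, -18, -25], [-27, -13, -27], [-34, -11, -26], [-34, -7, -25], [-51, -8, -27], [-31, 3, -23], [-31, 5, -24], [-12, 10, -24], [-31, 5, -27], [1, 1, -43], [-19, 8, -28], [-37, 10, -23], [-10, 6, -36], [-29, 10, -27], [0, 4, -46], [-19, 12, -31], [-44, 15, -21], [-9, 10, -39], [-28, 15, -28], [-48, 14, -26], [-13, 13, -37], [-32, 19, -25], [1, 14, -43], [-18, 19, -32], [-36, 22, -24], [-5, 17, -41], [-24, 22, -30], [-43, 21, -28], [-14, 23, -34], [-32, 26, -26], [-8, 22, -40], [-27, 28, -29], [-6, 20, -48], [-25, 29, -31], [-8, 21, -50], [-27, 28, -35], [-17, 27, -43], [-36, 27, -39]]
top 34
[[-51, -16, -31], [-48, -19, -35], [-48, -18, -30], [-45, -22, -32], [-44, -20, -27], [-45, -18, -27], [-42, -24, -31], [-41, -22, -24], [-41, -20, -22], [-40, -25, -35], [-39, -24, -27], [-39, -21, -26], [-39, -20, -22], [-37, -26, -36], [-36, -25, -28], [-36, -23, -27], [-36, -22, -23], [-37, -19, -26], [-35, -28, -39], [-33, -27, -27], [-34, -25, -27], [-34, -23, -27], [-34, -21, -26], [-35, -18, -27], [-31, -28, -33], [-32, -26, -33], [-32, -24, -30], [-32, -22, -25], [-32, -20, -27], [-33, -17, -30], [-29, -26, -30], [-30, -24, -30], [-30, -21, -29], [-27, -23, -28]]
```

View pics/p3.png

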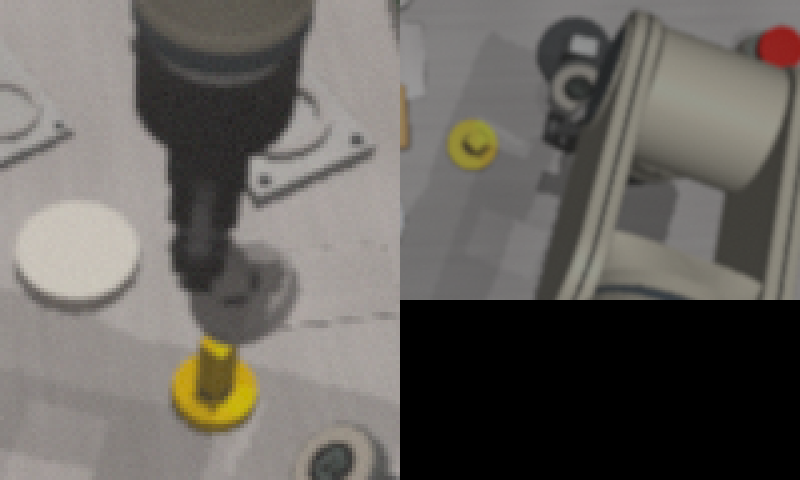

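The disc's top face is well visible from the side view at crop (245,290), so I can fit its plane and outline.

```bash
cat > fit.py <<'E'
from h import *
from scipy.optimize import least_squares
L=np.array([568.5,-201.7,90]); az=np.radians(165.9); t35=np.radians(35)
zc=np.array([np.sin(t35)*np.cos(az),np.sin(t35)*np.sin(az),np.cos(t35)])
def fit(name,T):
    c=load("side_"+name); Q=cloud(c).reshape(-1,3); G=T+[0,0,19]; D=G-35*zc
    q=Q[(np.linalg.norm(Q-D,axis=1)<36)&(Q[:,2]<T[2]-2)]
    rng=np.random.default_rng(0);best=None
    for _ in range(500):
        a=q[rng.choice(len(q),3,False)]; n=np.cross(a[1]-a[0],a[2]-a[0]); l=np.linalg.norm(n)
        if l<200: continue
        n/=l; n*=np.sign(n[2]); m=abs((q-a[0])@n)<1.5
        if n@zc>.9 and (best is None or m.sum()>best.sum()): best=m
    p=q[best]
    for _ in range(3):
        ce=p.mean(0); n=np.linalg.svd(p-ce)[2][2]; n*=np.sign(n[2]); p=q[abs((q-ce)@n)<2]
    print("inliers",len(p),"of",len(q),"tilt",np.degrees(np.arccos(n[2])),"az",np.degrees(np.arctan2(n[1],n[0])),"err to camera axis deg",np.degrees(np.arccos(n@zc)))
    e=np.cross([0,0,1],n); e/=np.linalg.norm(e); f=np.cross(n,e)
    d=p-ce; uv=np.c_[d@e,d@f].astype(np.float32)
    (cu,cv),r=cv2.minEnclosingCircle(uv); print("circle r",r)
    # robust: rim points fit with r=30 from hull
    h=cv2.convexHull(uv)[:,0]; s=least_squares(lambda x:np.minimum(0,0)+np.hypot(*(h-x).T)-30,[cu,cv],loss="soft_l1",f_scale=1.5).x; print("centre diff",s-[cu,cv])
    out={}
    for nm,(a,b) in(("enc",(cu,cv)),("fit",s)):
        C=ce+a*e+b*f; F=C-14*n; w=F-L; 
        print(nm,"disc top c",C.round(1),"h of G",((G-F)@n).round(1),"G off axis",((G-F)-((G-F)@n)*n).round(1),"face c",F.round(1))
        print("  dist along cam axis",(w@zc).round(1),"lateral",(w-(w@zc)*zc).round(1),"shift to target",(L+110*zc-F).round(1))
    return n
if __name__=="__main__":
    fit("p3",np.array([480.2,-179.9,278.0]))
E
python3 fit.py
```

```text
inliers 220 of 362 tilt 28.544796849999425 az 165.2407217700198 err to camera axis deg 6.464443353311949
circle r 30.17487907409668
centre diff [-0.20052353  0.31216781]
enc disc top c [ 501.6 -185.5  265.8] h of G 52.0 G off axis [-3.8  1.  -2.2] face c [ 508.1 -187.2  253.5]
  dist along cam axis 169.5 lateral [33.9 -9.2 24.6] shift to target [ -0.8   0.9 -73.4]
fit disc top c [ 501.9 -185.4  265.9] h of G 52.0 G off axis [-4.2  0.9 -2.3] face c [ 508.4 -187.1  253.6]
  dist along cam axis 169.5 lateral [34.2 -9.1 24.8] shift to target [ -1.1   0.8 -73.5]
```

Run:
```python
from fit import *
fit("p2",np.array([572.6,163.9,239.8]))
go([577.7,162.1,240],65.8)
```

```text
inliers 113 of 209 tilt 29.1177119161328 az 155.61362075414777 err to camera axis deg 8.00799933037409
circle r 30.122133255004883
centre diff [-0.2089158  -3.04027953]
enc disc top c [593.2 153.6 228.1] h of G 52.0 G off axis [-3.7  2.6 -2.5] face c [599.4 150.8 215.9]
  dist along cam axis 135.2 lateral [106.1 333.6  15.1] shift to target [ -92.1 -337.1  -35.8]
fit disc top c [590.8 154.9 226.6] h of G 52.0 G off axis [-1.4  1.4 -1. ] face c [597.  152.1 214.4]
  dist along cam axis 135.5 lateral [103.9 334.9  13.4] shift to target [ -89.7 -338.4  -34.3]
t 13.57 tcp [ 480.6 -179.8  278.3] phi 75.87 tilt 0.05 F [ 0.6  0.6 -4.6] w 19.1 gf 98.9 q [-0.38  0.2   1.83 -0.    1.11 -1.71]
tool-frame shift mm [-10.7 355.3  38.3] turn 0.176
```

Both views give a tilt of 28.5–29°, so about 6.5° is missing. I'll go back to the ring and push further.

Request:
arm_command:
  moves:
    - [[-0.0006,0.02,0.0021,0],[-0.0012,0.042,0.0045,0],[-0.0018,0.056,0.006,0],[-0.0018,0.056,0.006,0],[-0.0018,0.056,0.006,0],[-0.0018,0.056,0.006,0],[-0.0012,0.046,0.0052,0],[-0.0006,0.0233,0.0025,0]]

```text
time: 14.58
tool_pos: [578.1, 164.5, 239.8]
eef_rot: [-0.0, 0.122, 0.993, -0.0]
wrist_force: [-0.4, -1.1, -4.0]
width: 19.1
gripper_force: 99.1
```

Request:
arm_command:
  moves:
    - [[0,0,0,0.06],[0,0,0,0.06],[0,0,0,0.056],[0,0,0,0],[0,0,0,0]]

```text
time: 15.2
tool_pos: [577.9, 161.8, 240.4]
eef_rot: [-0.0, 0.209, 0.978, -0.0]
wrist_force: [-0.6, 0.1, -2.9]
width: 18.6
gripper_force: 99.1
```

Run:
```python
from fit import *
go([577.2,161.9,60],65.8)
```

```text
t 15.2 tcp [577.9 161.8 240.4] phi 65.86 tilt 0.01 F [-0.6  0.1 -2.9] w 18.6 gf 99.1 q [ 0.25  0.38  1.68 -0.    1.09 -0.9 ]
tool-frame shift mm [  0.7  -0.2 180.4] turn 0.001
```

Request:
arm_command:
  moves:
    - [[0,0,0.03,0],[0,0,0.05,0],[0,0,0.05,0],[0,0,0.03,0],[0,0,0.014,0],[0,0,0.006,0],[0,0,0,0]]

```text
time: 16.08
tool_pos: [578.6, 162.3, 61.1]
eef_rot: [0.001, 0.209, 0.978, 0.0]
wrist_force: [0.5, -1.0, -3.8]
width: 18.6
gripper_force: 98.9
```

Request:
arm_command:
  moves:
    - [[0.003,0,0,0],[0.003,0,0,0],[0.003,0,0,0],[0.003,0,0,0],[0.001,0,0,0],[0,0,0,0],[0,0,0,0]]
  force: 25

```text
time: 16.95
tool_pos: [571.6, 166.5, 62.6]
eef_rot: [0.006, 0.209, 0.978, 0.001]
wrist_force: [13.4, -11.7, -5.1]
width: 18.3
gripper_force: 98.9
```

Request:
arm_command:
  moves:
    - [[0,0,0,0],[0,0,0,0],[0,0,-0.02,0],[0,0,-0.04,0],[0,0,-0.05,0],[0,0,-0.05,0],[0,0,-0.02,0],[0,0,0,0]]
  force: 100

```text
time: 17.95
tool_pos: [566.5, 168.0, 242.8]
eef_rot: [0.002, 0.209, 0.978, 0.001]
wrist_force: [-0.3, 0.3, -4.4]
width: 19.0
gripper_force: 99.4
```

Run:
```python
from fit import *
from station import ctrl
go([480.6,-179.6,280],75.9); stem("p4")
fit("p4",ctrl.read_state()["tool_pos"])
```

```text
t 17.95 tcp [566.5 168.  242.8] phi 65.85 tilt 0.23 F [-0.3  0.3 -4.4] w 19.0 gf 99.4 q [ 0.27  0.36  1.7   0.    1.08 -0.88]
tool-frame shift mm [ -64.  -352.2  -38. ] turn -0.175
side crop origin 213 43
top crop origin 111 84
inliers 89 of 175 tilt 30.169275332050375 az 156.46216871876373 err to camera axis deg 7.000042449038488
circle r 30.42249298095703
centre diff [-0.39296356 -0.56685691]
enc disc top c [587.1 158.1 231.4] h of G 49.7 G off axis [-5.6  2.2 -3.5] face c [593.5 155.3 219.3]
  dist along cam axis 141.8 lateral [104.  337.2  13.1] shift to target [ -86.2 -341.6  -39.2]
fit disc top c [586.8 158.7 231.1] h of G 49.7 G off axis [-5.3  1.7 -3.2] face c [593.2 155.9 219. ]
  dist along cam axis 141.9 lateral [103.7 337.7  12.8] shift to target [ -85.9 -342.2  -38.9]
```

The grip force didn't drop when commanded, and the contact was riding up the rim (the bottom edge was only just below it), so the tilt is just 30°. I'll try again 5 mm lower and push at the present grip.

Request:
arm_command:
  moves:
    - [[-0.01,0,0.03,0],[0,0,0.05,0],[0,0,0.05,0],[0,0,0.03,0],[0,0,0.016,0],[0,0,0.0088,0],[0,0,0,0],[0,0,0,0]]

```text
time: 19.05
tool_pos: [575.9, 163.5, 56.4]
eef_rot: [0.001, 0.209, 0.978, 0.0]
wrist_force: [2.2, -0.8, -4.6]
width: 19.0
gripper_force: 99.1
```

Request:
arm_command:
  moves:
    - [[0.003,0,0,0],[0.003,0,0,0],[0.003,0,0,0],[0.003,0,0,0],[0.002,0,0,0],[0,0,0,0]]

```text
time: 19.8
tool_pos: [568.0, 168.7, 58.6]
eef_rot: [0.006, 0.209, 0.978, 0.002]
wrist_force: [11.8, -9.7, 1.4]
width: 18.7
gripper_force: 99.8
```

Run:
```python
from fit import *
from station import ctrl
go([566.5,168,58],65.9); stem("p5")
fit("p5",ctrl.read_state()["tool_pos"])
```

```text
t 19.8 tcp [568.  168.7  58.6] phi 65.87 tilt 0.68 F [11.8 -9.7  1.4] w 18.7 gf 99.8 q [ 0.27  0.61  1.8  -0.    0.72 -0.88]
tool-frame shift mm [ 1.1 -1.2  0.6] turn -0.001
side crop origin 209 91
top crop origin 121 94
inliers 64 of 110 tilt 38.77800363901949 az 156.55720039535066 err to camera axis deg 6.753387624241391
circle r 31.15152359008789
centre diff [-1.38162834 -1.37974834]
enc disc top c [587.7 157.9  45.5] h of G 53.1 G off axis [2.8 1.1 1.7] face c [595.7 154.4  34.6]
  dist along cam axis -10.8 lateral [ 21.2 357.6 -46.6] shift to target [ -88.4 -340.8  145.5]
fit disc top c [587.2 159.6  44.7] h of G 53.1 G off axis [ 3.2 -0.6  2.5] face c [595.3 156.1  33.7]
  dist along cam axis -11.0 lateral [ 20.7 359.4 -47.3] shift to target [ -88.  -342.5  146.4]
```

Request:
arm_command:
  moves:
    - [[0,0,-0.02,0],[0,0,-0.04,0],[0,0,-0.05,0],[0,0,-0.05,0],[0,0,-0.02,0],[0,0,0,0]]

```text
time: 20.65
tool_pos: [562.5, 169.7, 237.9]
eef_rot: [0.001, 0.209, 0.978, 0.001]
wrist_force: [-0.1, -0.5, -4.2]
width: 18.7
gripper_force: 99.3
```

Run:
```python
from fit import *
from station import ctrl
go([480.6,-179.6,280],75.9); stem("p6")
fit("p6",ctrl.read_state()["tool_pos"])
```

```text
t 20.65 tcp [562.5 169.7 237.9] phi 65.85 tilt 0.19 F [-0.1 -0.5 -4.2] w 18.7 gf 99.3 q [ 0.27  0.36  1.71  0.    1.07 -0.88]
tool-frame shift mm [ -68.3 -352.1  -42.8] turn -0.175
side crop origin 211 44
top crop origin 111 86
inliers 61 of 104 tilt 35.542683888049766 az 153.33897552250025 err to camera axis deg 7.263772526638386
circle r 29.9502010345459
centre diff [-0.00222705  1.43442951]
enc disc top c [586.6 158.5 228.1] h of G 51.0 G off axis [-6.2  1.  -4.3] face c [593.9 154.9 216.7]
  dist along cam axis 139.5 lateral [103.  337.1  12.4] shift to target [ -86.6 -341.2  -36.6]
fit disc top c [587.6 158.  228.9] h of G 51.0 G off axis [-7.3  1.5 -5.1] face c [594.9 154.3 217.5]
  dist along cam axis 139.5 lateral [104.  336.6  13.2] shift to target [ -87.6 -340.7  -37.4]
```

Tilt is about 35.5° now. Back to the standoff.

Request:
arm_command:
  moves:
    - [[-0.004,-0.0209,-0.0026,0],[-0.0083,-0.042,-0.0055,0],[-0.011,-0.055,-0.0066,0],[-0.011,-0.055,-0.0066,0],[-0.011,-0.055,-0.0066,0],[-0.011,-0.055,-0.0066,0],[-0.008,-0.045,-0.0055,0],[-0.004,-0.0242,-0.0028,0]]

```text
time: 21.75
tool_pos: [478.4, -182.5, 277.4]
eef_rot: [-0.001, 0.211, 0.978, -0.0]
wrist_force: [1.2, -0.5, -4.2]
width: 18.8
gripper_force: 99.2
```

Request:
arm_command:
  moves:
    - [[0,0,0,-0.06],[0,0,0,-0.06],[0,0,0,-0.055],[0,0,0,0],[0,0,0,0],[0,0,0,0]]

```text
time: 22.5
tool_pos: [480.3, -180.1, 278.1]
eef_rot: [-0.0, 0.123, 0.992, 0.0]
wrist_force: [-0.7, 0.4, -4.0]
width: 18.7
gripper_force: 99.3
```

Run:
```python
from fit import *
from station import ctrl
go([480.6,-179.6,280],75.9)
for k in "abc": stem("p7"+k); fit("p7"+k,ctrl.read_state()["tool_pos"])
```

```text
t 22.5 tcp [ 480.3 -180.1  278.1] phi 75.82 tilt 0.04 F [-0.7  0.4 -4. ] w 18.7 gf 99.3 q [-0.38  0.2   1.83 -0.    1.11 -1.71]
tool-frame shift mm [-0.2  0.5 -1.9] turn -0.001
side crop origin 202 140
top crop origin 265 115
inliers 157 of 265 tilt 35.081793826925285 az 164.26400276722055 err to camera axis deg 0.9428583773580334
circle r 30.544769287109375
centre diff [0.42743937 0.21357571]
enc disc top c [ 506.8 -186.2  269. ] h of G 52.7 G off axis [-5.   0.1 -3.4] face c [ 514.6 -188.3  257.5]
  dist along cam axis 169.1 lateral [ 40.2 -10.3  29. ] shift to target [ -7.3   2.  -77.4]
fit disc top c [ 506.9 -186.6  269.1] h of G 52.7 G off axis [-5.   0.5 -3.5] face c [ 514.6 -188.8  257.7]
  dist along cam axis 169.1 lateral [ 40.2 -10.7  29.1] shift to target [ -7.3   2.5 -77.5]
side crop origin 202 139
top crop origin 265 115
inliers 170 of 266 tilt 34.10444591386233 az 165.50497920269643 err to camera axis deg 0.9231483719243601
circle r 30.153324127197266
centre diff [0.16047186 0.92567025]
enc disc top c [ 506.6 -186.4  268.5] h of G 52.9 G off axis [-4.9  1.  -3.4] face c
[... 235 characters left out ...]
g cam axis 168.8 lateral [ 40.3 -10.6  29.2] shift to target [ -7.6   2.4 -77.3]
side crop origin 202 139
top crop origin 265 115
inliers 171 of 264 tilt 34.74303609114479 az 165.91112064465085 err to camera axis deg 0.2570425555346658
circle r 29.90690803527832
centre diff [-0.31205106 -0.59335116]
enc disc top c [ 506.7 -186.8  268.9] h of G 52.8 G off axis [-4.7  1.4 -3.4] face c [ 514.5 -188.8  257.4]
  dist along cam axis 169.0 lateral [ 40.  -10.7  29. ] shift to target [ -7.1   2.4 -77.3]
fit disc top c [ 506.3 -186.4  268.5] h of G 52.8 G off axis [-4.3  1.  -3. ] face c [ 514.1 -188.3  257. ]
  dist along cam axis 169.0 lateral [ 39.6 -10.2  28.6] shift to target [ -6.7   2.  -76.9]
```

The plunger is square to the camera axis within 1°. Now the final shift of (-7.2, 2.2, -77.1) mm in world axes.

Request:
arm_command:
  moves:
    - [[0.0025,0.0002,0.01,0],[0.0025,0.0002,0.015,0],[0.0025,0,0.016,0],[0,0,0.016,0],[0,0,0.0121,0],[0,0,0.008,0],[0,0,0,0],[0,0,0,0]]

```text
time: 23.8
tool_pos: [473.8, -178.0, 201.7]
eef_rot: [0.0, 0.123, 0.992, -0.0]
wrist_force: [-0.3, -0.1, -3.7]
width: 18.2
gripper_force: 99.3
```

Run:
```python
from fit import *
from station import ctrl
go([473.1,-177.9,201],75.9)
for k in "abc": stem("p8"+k); fit("p8"+k,ctrl.read_state()["tool_pos"])
a=cv2.imread('pics/side_p8a.png');b=cv2.imread('pics/top_p8a.png'); o=np.zeros((480,800,3),np.uint8)
o[:,:400]=a[:,120:520]; o[:300,400:]=b; cv2.imwrite('pics/p8.png',o)
```

```text
t 23.8 tcp [ 473.8 -178.   201.7] phi 75.86 tilt 0.05 F [-0.3 -0.1 -3.7] w 18.2 gf 99.3 q [-0.38  0.29  1.91  0.    0.94 -1.71]
tool-frame shift mm [ 0.7 -0.1  0.7] turn -0.001
side crop origin 197 160
top crop origin 257 121
inliers 153 of 231 tilt 33.85029170850782 az 166.2048601515612 err to camera axis deg 1.1625510719487457
circle r 30.445890426635742
centre diff [0.04022691 1.42424147]
enc disc top c [ 499.2 -183.7  191.7] h of G 52.7 G off axis [-4.5  0.6 -3. ] face c [ 506.8 -185.5  180. ]
  dist along cam axis 110.4 lateral [-0.4  0.7 -0.4] shift to target [ 0.5 -0.8  0.1]
fit disc top c [ 500.3 -184.   192.4] h of G 52.7 G off axis [-5.6  0.9 -3.8] face c [ 507.9 -185.9  180.8]
  dist along cam axis 110.3 lateral [0.8 0.4 0.5] shift to target [-0.6 -0.5 -0.7]
side crop origin 197 160
top crop origin 257 121
inliers 139 of 215 tilt 34.848804285599535 az 166.83820515366244 err to camera axis deg 0.5579876556290063
circle r 30.374652862548828
centre diff [-0.05628425  0.77966132]
enc disc top c [ 498.9 -184.7  191.7] h of G 52.8 G off axis [-3.6  1.7 -2.7] face c [ 506.7 -186.
[... 195 characters left out ...]
  180.6]
  dist along cam axis 110.4 lateral [ 0.2 -0.4  0.2] shift to target [-0.   0.3 -0.5]
side crop origin 197 160
top crop origin 257 121
inliers 146 of 221 tilt 34.647073755728584 az 165.0996490872904 err to camera axis deg 0.5774395417737654
circle r 30.633119583129883
centre diff [ 0.17100359 -0.0753764 ]
enc disc top c [ 499.8 -184.2  191.8] h of G 53.0 G off axis [-4.8  0.6 -3.3] face c [ 507.5 -186.2  180.3]
  dist along cam axis 110.1 lateral [0.2 0.1 0.1] shift to target [-0.2 -0.1 -0.2]
fit disc top c [ 499.7 -184.3  191.8] h of G 53.0 G off axis [-4.7  0.7 -3.3] face c [ 507.4 -186.4  180.2]
  dist along cam axis 110.1 lateral [ 0.1 -0.1  0.1] shift to target [-0.1  0.1 -0.1]
```

View pics/p8.png

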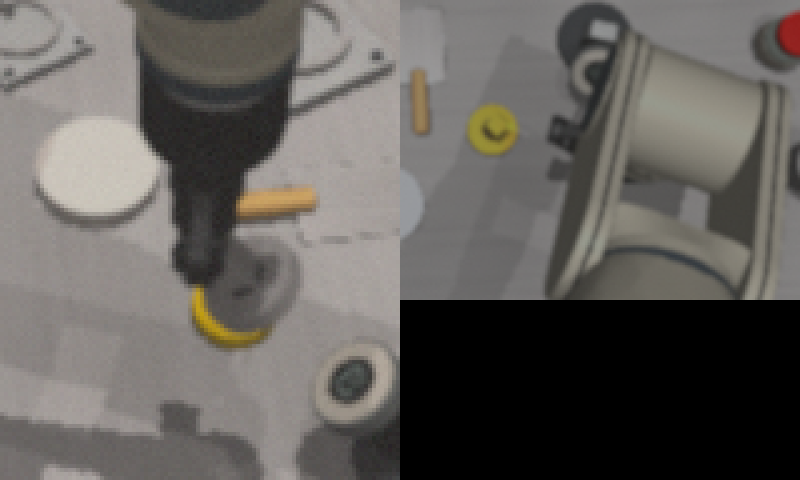

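The disc at crop (245,290) faces the lens at (350,380). The fit puts it 110.3 mm away, centred within 1 mm and square within about 1°, and the arm is still. Handing in.

```bash
python3 -c "
from station import ctrl; print(abs(ctrl.read_state()['dq']).max()); print(ctrl.hand_in())"
```

```text
0.002743139329115224
the job is handed in; nothing more can be done
None
```

I turned the nut about a quarter turn counter-clockwise, lifted the plunger out by its stem and handed the job in with it held still in front of the lens. By my camera measurements its face is about 110 mm away, centred to about 1 mm and square to about 1°. The moves can't tilt the tool, so I pivoted the plunger to 35° in the grip by pushing it against the mould ring.

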